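# Fetch the eraser from the slide-lid box

## Robot

A 7-joint arm with a two-finger parallel gripper is mounted at the origin on a cart in front of the work surface, level with it; the furniture and walls round the work are solid. World frame = base frame: x ahead of the robot, y to its left, z up, the work surface at z = 0. Lengths are in m, angles in degrees, forces in N, time in s.
With the tool pointing down it reaches from about 0.425 to 1.025 m from the base axis. Payload 3.6 kg.
Tool frame: the origin (TCP) lies at the centre of the arm's flange, where the gripper is bolted on; the fingertips stand 173 mm ahead of it and the grasp point (between the pads) lies r.grasp_offset ahead of it (r.grasp_offset is the distance from the TCP to the grasp point, in m); x points along the fingers, y is the direction in which the jaws open and shut, and the axes are right-handed (so a half turn about x gives the same grasp; the last joint's range is limited). The gripper opens to 85 mm and grips with 20 to 120 N. Pads are 22 mm wide; open, the fingers measure 114 mm over their backs; the gripper's body (76 mm by 85 mm) begins 54 mm behind the grasp point. The pads swing forward as they close: fully open they stand 13 mm farther back than shut.
Start: joints at [59.272, 33.873, 2.773, 92.16, -1.908, 54.013, -1.931], TCP at [0.311, -0.655, 0.405] pointing down, gripper open.
Joint ranges: [-153.93, 153.93], [-27.13, 128.08], [-72.61, 78.16], [10.71, 143.7], [-87.88, 267.88], [4.46, 118.87], [-176.78, 176.78]. Speed limits (degrees/s): [147.25, 147.25, 180, 180, 180, 180, 180].

## Interface

Orientations are given as a 3x3 rotation matrix whose columns are the frame's x, y, z axes.
In Python, from rig import r gives the robot as it stands.
- The arm moves only by the tool apply_moves, never from a script. Its argument "motion" is a list of rows, each an object of numbers: "x", "y", "z": the shift along the tool's x, y, z in mm; "rx", "ry", "rz": the turn, a rotation vector about the tool's x, y, z in degrees; "fingers": the closure, from -1 (fully open) to 1 (shut), so that 0 is half open. A call has 1 to 8 rows; each row is the pose to reach, as a shift and turn from the pose commanded when the call began, along the tool's axes at that moment; what a row does not reach only later rows make up. A row lasts 1/10 s, in which the tool goes at most 50 mm and 8.59 degrees, less where a joint would pass 70% of its speed; a pose out of reach is approached as far as the arm can. A call with a gripper value outside its range is refused whole. The fingers move at their own pace and stop on an object; "grip_force" is the grip in N (left out, the last holds). Time passes only in rows, so rows that repeat a pose let the fingers close. It gives the time, the measured TCP pose, the force and the opening at its end, in the units of the state.
- r.read_state(): the state, without advancing time (a new reading comes with each control period).
- r.camera(name): name is "scene" or "side" or "wrist"; returns (picture, depth): 400x640x3 uint8, blue, green, red; 400x640 float32, m along the optical axis (not along the pixel's ray), 0 where there is no reading.
- r.camera_model(name): a dict with "fx", "fy", "cx", "cy" (pixels), "k1" (the pictures are not rectified: a ray, as slopes to the right and down, at radius r is drawn at 1 + k1 r^2 times it, then the intrinsics apply), "T" (4x4, takes a point from camera to world coordinates). Camera axes: x right, y down, z forward; pixel columns grow to the right and rows downward; lengths in m; the calibration is good to about 2 mm. A picture is of the moment at which its call begins: read the wrist's pose just before it. camera_model takes no time and is no camera call; for the wrist camera it gives the pose at the moment of the call.
- r.hand_in(): hands the job in, once; it reports no verdict.
The state is a dict: "time": time; "qpos": joint angles; "qvel": joint speeds; "effort": joint torques, N m; "tcp_pos": TCP position; "tool_rot": TCP orientation; "force": force on the tool from outside, world axes, zero at the start; "moment": the same for the moment, N m; "finger_gap": finger opening in m.
Only numpy, scipy, OpenCV 4.12 (cv2) and the standard library are available. Lean on these libraries where they do the work, as an engineer would, in place of code of your own. Each camera call takes 0.05 s, during which the arm holds its last target.

## Task

Slide the blue lid straight out of its wooden box and lay it flat, handle up, directly on the desk. Then take the eraser out of that box and lay it flat on the green note pad. Leave the box with the white lid shut, and the other things where they are.

Things in the scene. Friction and masses are not known exactly. Their poses are not given: they have to be found in the camera images.
- box_blue: brown wooden box with the blue lid, fixed to the desk, 140 (x) x 104 (y) x 48.5 mm. Origin: centre of underside, z up. The lid slides out along its -x (roughly towards the robot). Inside 124 x 84 mm, floor 6 mm above origin. Groove in each long (y) wall: ledge at 36 mm, lip over the lid's edge at 44 to 48.5 mm. Near (-x) end wall 34 mm high, far one 48.5 mm
- box_blue_lid: loose blue lid in the grooves of box_blue, 130 (x) x 94 (y) x 6 mm, 0.1 kg, 2 mm play each side and above; slides easily, axes parallel to the box's at the start. Free of the tracks after sliding 135 mm. Origin: centre of underside, 36 mm above the desk at first. Mid-top a dark grip bar 14 (x) x 44 (y) mm, from 6 to 28 mm above the origin: pinch across the 14 mm
- eraser: loose eraser, white with a blue sleeve, 22 (x) x 58 (y) x 12 mm (z), 20 g. Origin: centre of underside. Lies flat on the floor of box_blue, hidden under the lid at first, within 12 mm of the middle, its length across the box (within 12 degrees of the box's y)
- pad: green note pad lying on the desk, fixed, 143 (its x) x 106 (its y) x 10 mm. Origin: centre of its underside; top 10 mm above it
- box_white_lid: white lid, of the same size and with the same bar, of a second box just like the first: not to be touched. Origin: centre of its underside
- usb: loose dark USB stick, 18 x 54 x 9 mm, on the desk: bystander, leave it. Origin: centre of its underside
- sharp: small metal pencil sharpener, 15 x 25 x 14 mm, loose on the desk: bystander, leave it. Origin: centre of its underside
There are look-alikes about, which are no part of the job. Leave any red or turquoise look-alike of the box_blue alone.

How it is judged:
By the outcome, as a careful person would: the job done as asked, in the order asked, and still so for the second after the job is handed in, with the robot touching nothing.
It also fails if it takes over 51 s, if anything falls off the work surface, if the arm or the gripper's body presses on something with over 40 N, if the wrist force passes 120 N, or if a joint passes its speed limit or range.

## Working session

There is one attempt and no reset: what is moved stays moved. The work goes in short steps, Python scripts to look and compute and a tool call to move; the robot and the scene stay as the last step left them, time stands still between calls to the robot, and variables do not carry over. Pictures are saved under pics/ and viewed, and the job is handed in when it is done.

Besides the shell and the picture viewer there is one more tool, called after "Emit:" by a JSON object that holds its "op" and its "data", one argument or row to a line. apply_moves: Moves the arm, as the interface text tells. Its arguments: {"type":"object","properties":{"motion":{"type":"array","items":{"type":"object","properties":{"x":{"type":"number"},"y":{"type":"number"},"z":{"type":"number"},"rx":{"type":"number"},"ry":{"type":"number"},"rz":{"type":"number"},"fingers":{"type":"number"}}}},"grip_force":{"type":"number"}},"required":["motion"]}

```bash
ls; mkdir -p pics; python3 - <<'E'
from rig import r
import cv2
s=r.read_state();print(s, r.grasp_offset)
for n in ["scene","side"]:
    p,d=r.camera(n);cv2.imwrite(f"pics/{n}0.png",p)
    import numpy as np
    np.save(f"{n}0.npy",d); m=r.camera_model(n);print(n,m); np.savez(f"{n}0m.npz",**m)
E
```

```text
pics
{'time': 0.0, 'qpos': array([59.27297616, 33.92487282,  2.76698157, 92.23657561, -1.90883671,
       54.0132334 , -1.93169423]), 'qvel': array([-0.03376112, -0.00618342, -0.01814848,  0.02838406, -0.08322043,
        0.06707602,  0.00404607]), 'effort': array([ 1.59537549e-04, -5.48687732e+01,  1.54651444e+00, -1.98125464e+01,
        9.31624789e-03,  8.71806464e-03, -1.02382849e-07]), 'tcp_pos': array([ 0.31047375, -0.65466569,  0.40354999]), 'tool_rot': array([[-1.05922746e-03,  4.28515281e-01, -9.03533913e-01],
       [ 1.97820199e-03, -9.03531754e-01, -4.28516576e-01],
       [-9.99997482e-01, -2.24126911e-03,  1.09355864e-04]]), 'force': array([ 0.55743567, -0.08666632,  0.39021237]), 'moment': array([0.0084127 , 0.01169929, 0.00898654]), 'finger_gap': 0.08535505837471369} 0.1547
scene {'fx': 372.8248737113892, 'fy': 372.8248737113892, 'cx': 322.14393216105253, 'cy': 197.93710780717134, 'k1': -0.08196528544912411, 'T': array([[-0.38069205, -0.6365579 ,  0.6707217 ,  0.02873949],
       [-0.92444793,  0.2449958 , -0.29218672,  0.27831624],
       [ 0.02166977, -0.73128045, -0.68173259,  0.68258284],
       [ 0.        ,  0.        ,  0.        ,  1.        ]])}
side {'fx': 444.9525590834416, 'fy': 444.9525590834416, 'cx': 320.08339984019585, 'cy': 193.18976401985486, 'k1': 0.008756581044005207, 'T': array([[-0.99722304,  0.01416252, -0.07311386,  0.67525203],
       [ 0.07181293,  0.44291014, -0.89368536,  0.8168452 ],
       [ 0.01972604, -0.89645415, -0.44269724,  0.45357954],
       [ 0.        ,  0.        ,  0.        ,  1.        ]])}
```

View pics/scene0.png

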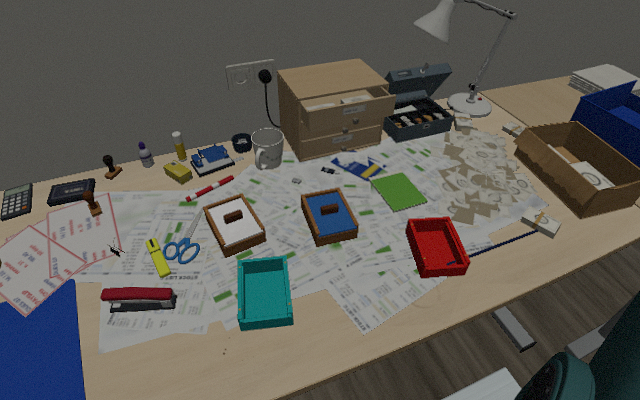

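View pics/side0.png

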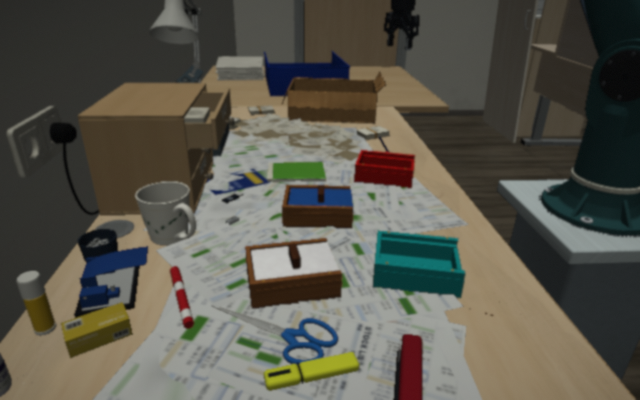

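The blue-lidded box is at scene px (329,217). Possible mix-ups are the white-lidded box (234,224), the turquoise tray (264,292) and the red tray (437,246). The pad is at (398,191). The usb (328,170) and the sharpener (297,180) are both small. The box at (329,217) is the only one with a blue lid and a dark bar. Next I'll measure, with a close crop.

```bash
cat > h.py <<'E'
import numpy as np, cv2
def cloud(d,m):
    K=np.array([[m['fx'],0,m['cx']],[0,m['fy'],m['cy']],[0,0,1.]])
    h,w=d.shape
    uv=np.stack(np.meshgrid(np.arange(w),np.arange(h)),-1).reshape(-1,1,2).astype(float)
    n=cv2.undistortPoints(uv,K,np.array([float(m['k1']),0,0,0,0])).reshape(h,w,2)
    P=np.concatenate([n*d[...,None],d[...,None]],-1)
    return P@m['T'][:3,:3].T+m['T'][:3,3]
def proj(P,m):
    P=np.atleast_2d(P); c=(P-m['T'][:3,3])@m['T'][:3,:3]
    K=np.array([[m['fx'],0,m['cx']],[0,m['fy'],m['cy']],[0,0,1.]])
    return cv2.projectPoints(c,np.zeros(3),np.zeros(3),K,np.array([float(m['k1']),0,0,0,0]))[0].reshape(-1,2)
def ray(uv,m,z):
    K=np.array([[m['fx'],0,m['cx']],[0,m['fy'],m['cy']],[0,0,1.]])
    n=cv2.undistortPoints(np.array(uv,float).reshape(-1,1,2),K,np.array([float(m['k1']),0,0,0,0])).reshape(-1,2)
    D=np.c_[n,np.ones(len(n))]@m['T'][:3,:3].T; o=m['T'][:3,3]
    return o+D*((z-o[2])/D[:,2])[:,None]
def rect(xy):
    c,s,a=cv2.minAreaRect((xy*1000).astype(np.float32)); return np.round(c,1),np.round(s,1),round(a,2)
E
python3 - <<'E'
from h import *
p=cv2.imread('pics/scene0.png');d=np.load('scene0.npy');m=dict(np.load('scene0m.npz'))
W=cloud(d,m);np.save('W.npy',W)
hsv=cv2.cvtColor(p,cv2.COLOR_BGR2HSV)
def seg(lo,hi,box):
    x0,y0,x1,y1=box;k=np.zeros(p.shape[:2],bool);k[y0:y1,x0:x1]=True
    return k&(cv2.inRange(hsv,lo,hi)>0)
def rep(n,k,z=None):
    P=W[k]; P=P[np.isfinite(P).all(1)&(d[k]>0)]
    print(n,len(P),'z',np.percentile(P[:,2],[5,50,95]).round(4),'depth',rect(P[:,:2]))
    if z is not None:
        ys,xs=np.where(k); print('   ray',rect(ray(np.c_[xs,ys],m,z)[:,:2]))
b=(290,180,370,255)
rep('lid',seg((95,80,50),(125,255,255),b),.042)
rep('pad',seg((35,120,60),(55,255,255),(365,165,435,215)),.010)
rep('boxw',seg((3,80,30),(20,255,255),(290,180,370,255)))
for n,c in [('blue',(329,217)),('bar',(329,209)),('white',(234,216)),('usb',(328,170)),('sharp',(297,180)),('red',(437,246)),('turq',(264,292)),('mug',(265,140)),('drawer',(330,150))]:
    print(n,W[c[1],c[0]].round(4))
big=cv2.resize(p[165:265,270:430],None,fx=5,fy=5,interpolation=cv2.INTER_CUBIC);cv2.imwrite('pics/crop1.png',big)
E
```

```text
lid 1231 z [0.0407 0.0428 0.0449] depth (array([650. , -27.4]), array([138.3, 271.6]), 54.25)
   ray (array([611.9, -38.7]), array([187. , 153.1]), 85.82)
pad 1191 z [0.0078 0.0109 0.0129] depth (array([ 663.2, -220.2]), array([160.1, 234.1]), 59.96)
   ray (array([ 655.5, -213.9]), array([161.2, 225.6]), 60.93)
boxw 996 z [0.008  0.0407 0.0624] depth (array([610.1,   7.8]), array([103.2, 141. ]), 85.44)
blue [0.589  0.015  0.0446]
bar [0.5995 0.0111 0.0603]
white [0.658  0.2261 0.06  ]
usb [ 0.794  -0.0708  0.0096]
sharp [0.7806 0.0285 0.0125]
red [ 0.4402 -0.2018  0.0076]
turq [0.4694 0.2127 0.0077]
mug [0.9374 0.072  0.0565]
drawer [ 0.868  -0.1086  0.0208]
```

View pics/crop1.png

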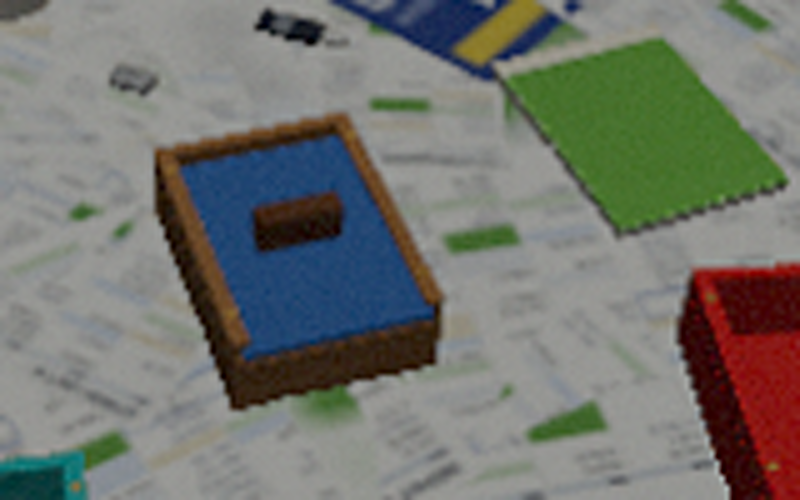

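```bash
python3 - <<'E'
from h import *
from scipy.optimize import minimize
p=cv2.imread('pics/scene0.png');d=np.load('scene0.npy');m=dict(np.load('scene0m.npz'));W=np.load('W.npy')
hsv=cv2.cvtColor(p,cv2.COLOR_BGR2HSV)
def comp(lo,hi,c):
    k=cv2.inRange(hsv,lo,hi);n,l=cv2.connectedComponents(k);return l==l[c[1],c[0]]
out=p.copy()
def rep(n,k,z):
    P=W[k]; ys,xs=np.where(k)
    print(n,len(P),'z',np.percentile(P[:,2],[5,50,95]).round(4),rect(P[:,:2]),'ray',rect(ray(np.c_[xs,ys],m,z)[:,:2]))
L=comp((95,80,40),(125,255,255),(329,228)); rep('lid',L,.042)
G=comp((30,80,40),(65,255,255),(398,191)); rep('pad',G,.010)
# bar
k=np.zeros_like(L);k[195:225,312:350]=True; B=k&(W[...,2]>.055); rep('bar',B,.064)
T=k=np.zeros_like(L);k[175:260,290:370]=True;B=k&(W[...,2]>.02); P=W[B];print('box',rect(P[:,:2]),P[:,2].max())
# second lid / usb / sharp
k=np.zeros_like(L);k[185:260,195:275]=True;B=k&(W[...,2]>.02);print('wbox',rect(W[B][:,:2]))
def corners(c,L_,Wd,yaw,z):
    R=np.array([[np.cos(yaw),-np.sin(yaw)],[np.sin(yaw),np.cos(yaw)]])
    q=np.array([[-1,-1],[1,-1],[1,1],[-1,1]])*[L_/2,Wd/2]
    return np.c_[q@R.T+c,np.full(4,z)]
ms=dict(np.load('side0m.npz'));s=cv2.imread('pics/side0.png')
for mm,im,nm in [(m,p,'a'),(ms,s,'b')]:
    big=cv2.resize(im,None,fx=4,fy=4,interpolation=cv2.INTER_CUBIC)
    for c,l,w,yaw,z,col in [((.610,.0078),.14,.104,np.radians(-4.56),.0485,(0,255,255)),((.610,.0078),.14,.104,np.radians(-4.56),0,(0,0,255))]:
        q=proj(corners(np.array(c),l,w,yaw,z),mm); q=((q+.5)*4-.5).astype(np.int32)
        cv2.polylines(big,[q],True,col,1)
    u=proj([[.61,.0078,.04]],mm)[0]*4;x,y=u.astype(int)
    cv2.imwrite(f'pics/ov{nm}.png',big[max(0,y-250):y+250,max(0,x-300):x+300])
E
```

```text
lid 1234 z [0.0408 0.0428 0.045 ] (array([340.6, 101.9]), array([116.3, 707.1]), 69.85) ray (array([605.3,   7.8]), array([ 93.5, 133. ]), 84.97)
pad 1210 z [0.0082 0.0109 0.013 ] (array([349.2, -23.9]), array([155.3, 867.2]), 56.83) ray (array([ 644.1, -215.1]), array([130.6, 105.8]), 0.2)
bar 120 z [0.056  0.0635 0.0661] (array([326.9, 149.1]), array([ 40.5, 648.6]), 62.99) ray (array([592.7,  22. ]), array([37.2, 75.5]), 35.13)
box (array([346.6,  97.6]), array([133.8, 718.9]), 70.92) 0.6825828439975595
wbox (array([387.5, 224. ]), array([715.6, 120.2]), 0.92)
```

View pics/ova.png

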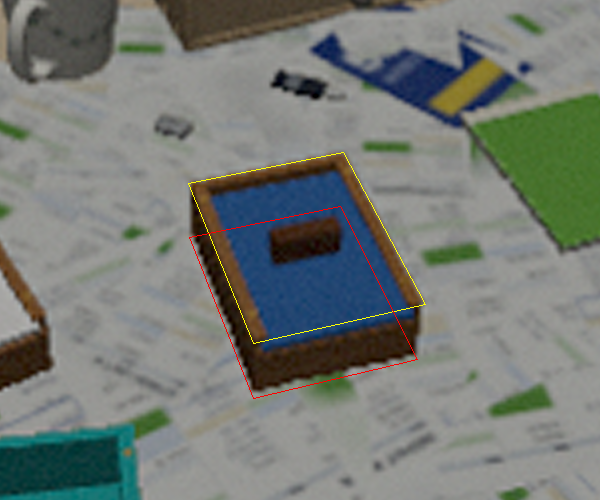

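View pics/ovb.png

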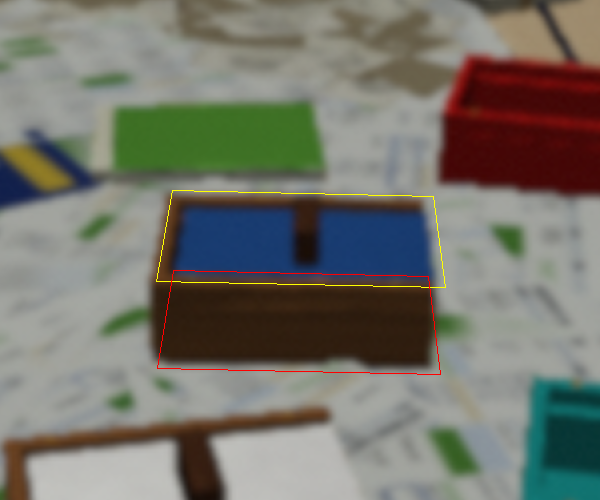

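```bash
cat >> h.py <<'E'
from scipy.spatial.transform import Rotation as Ro
def Rdown(yawdeg):  # tool y at yaw, tool x down
    a=np.radians(yawdeg);y=np.array([np.cos(a),np.sin(a),0]);x=np.array([0,0,-1.]);return np.c_[x,y,np.cross(x,y)]
def delta(p0,R0,p1,R1):
    R0=np.asarray(R0); return (R0.T@(np.asarray(p1)-p0)*1000).round(1),(Ro.from_matrix(R0.T@R1).as_rotvec(degrees=True)).round(2)
E
python3 - <<'E'
from rig import r
from h import *
s=r.read_state();m=r.camera_model('wrist');T=m['T']
R=s['tool_rot'];print('cam in tool',(R.T@(T[:3,3]-s['tcp_pos'])).round(4),(R.T@T[:3,:3]).round(3),m['fx'],m['k1'],r.grasp_offset)
W=np.load('W.npy');d=np.load('scene0.npy')
for c in [(330,325),(300,340),(370,330),(250,350),(345,340),(420,305)]: print(c,W[c[1],c[0]].round(3))
k=(d>0)
for nm,(x0,y0,x1,y1) in dict(red=(400,212,475,280),turq=(232,252,298,332),box=(290,175,370,260),white=(200,185,270,260)).items():
    P=W[y0:y1,x0:x1].reshape(-1,3);P=P[(P[:,2]>.02)&(P[:,2]<.1)];print(nm,P.min(0).round(3),P.max(0).round(3),rect(P[:,:2]))
print(delta(s['tcp_pos'],R,[.53,.005,.42],Rdown(-5)))
E
```

```text
cam in tool [ 0.0305  0.0001 -0.0707] [[-0.001 -0.279  0.96 ]
 [ 1.     0.     0.001]
 [-0.     0.96   0.279]] 280.32294890309583 -0.012287256183030709 0.1547
(330, 325) [ 0.353  0.112 -0.   ]
(300, 340) [ 0.346  0.178 -0.001]
(370, 330) [0.312 0.044 0.004]
(250, 350) [0.361 0.272 0.001]
(345, 340) [ 0.314  0.097 -0.001]
(420, 305) [ 0.323 -0.079  0.002]
red [ 0.351 -0.252  0.02 ] [ 0.515 -0.115  0.052] (array([ 432.4, -185.6]), array([105.8, 144.2]), 73.68)
turq [0.38  0.147 0.02 ] [0.541 0.28  0.052] (array([459.8, 213.8]), array([104.9, 142.2]), 76.27)
box [ 0.537 -0.051  0.02 ] [0.685 0.064 0.067] (array([611.4,   6.7]), array([105.3, 143.7]), 85.49)
white [0.517 0.167 0.02 ] [0.745 0.29  0.066] (array([628.7, 223.4]), array([231.7, 105.8]), 8.5)
(array([ -15.4, -502. , -481. ]), array([-59.63,  -0.06,   0.11]))
```

Emit:
{"op": "apply_moves", "data": {
  "motion": [
    {"y": -20,"z": -20,"rx": -3},
    {"y": -54,"z": -52,"rx": -8},
    {"y": -88,"z": -85,"rx": -14},
    {"y": -122,"z": -118,"rx": -20},
    {"y": -156,"z": -151,"rx": -25},
    {"y": -190,"z": -184,"rx": -30},
    {"y": -224,"z": -217,"rx": -35},
    {"y": -256,"z": -248,"rx": -40}
  ]
}}

```text
schema error: expected keys x, y, z, rx, ry, rz, fingers
```

```bash
python3 - <<'E'
from rig import r
from h import *
s=r.read_state();print(s['time'],s['tcp_pos'],s['force'])
print(delta(s['tcp_pos'],s['tool_rot'],[.54,.02,.40],Rdown(-5)))
E
```

```text
0.1 [ 0.31050386 -0.65471928  0.40363232] [-0.19869125  0.15931125  0.09427123]
(array([   4.6, -511.3, -496.5]), array([-59.63,  -0.06,   0.11]))
```

Emit:
{"op": "apply_moves", "data": {
  "motion": [
    {"x": 0,"y": -20,"z": -20,"rx": -3,"ry": 0,"rz": 0,"fingers": -1},
    {"x": 0,"y": -54,"z": -52,"rx": -8,"ry": 0,"rz": 0,"fingers": -1},
    {"x": 0,"y": -88,"z": -85,"rx": -14,"ry": 0,"rz": 0,"fingers": -1},
    {"x": 0,"y": -122,"z": -118,"rx": -20,"ry": 0,"rz": 0,"fingers": -1},
    {"x": 0,"y": -156,"z": -151,"rx": -25,"ry": 0,"rz": 0,"fingers": -1},
    {"x": 0,"y": -190,"z": -184,"rx": -30,"ry": 0,"rz": 0,"fingers": -1},
    {"x": 0,"y": -224,"z": -217,"rx": -35,"ry": 0,"rz": 0,"fingers": -1},
    {"x": 0,"y": -256,"z": -248,"rx": -40,"ry": 0,"rz": 0,"fingers": -1}
  ],
  "grip_force": 40
}}

```text
time: 0.9
tcp_pos: [0.4252, -0.3152, 0.4045]
tool_rot: [[-0.0, 0.911, -0.413], [0.0, -0.413, -0.911], [-1.0, -0.001, -0.0]]
force: [0.4, 0.7, 0.2]
finger_gap: 0.0853
```

```bash
python3 - <<'E'
from rig import r
from h import *
s=r.read_state();print(s['time'],s['tcp_pos'],s['force'],s['qpos'].round(1))
print(delta(s['tcp_pos'],s['tool_rot'],[.54,.02,.40],Rdown(-5)))
E
```

```text
0.9 [ 0.42521919 -0.31524891  0.40450607] [0.42750832 0.6985955  0.2293128 ] [ 39.9  20.2 -10.5 117.    5.2  43.2   1.8]
(array([   4.6,  -33.9, -352.7]), array([-19.4 ,  -0.02,   0.03]))
```

Emit:
{"op": "apply_moves", "data": {
  "motion": [
    {"x": 4,"y": -5,"z": -48,"rx": -3,"ry": 0,"rz": 0,"fingers": -1},
    {"x": 4,"y": -10,"z": -97,"rx": -6,"ry": 0,"rz": 0,"fingers": -1},
    {"x": 4,"y": -14,"z": -146,"rx": -9,"ry": 0,"rz": 0,"fingers": -1},
    {"x": 4,"y": -19,"z": -195,"rx": -12,"ry": 0,"rz": 0,"fingers": -1},
    {"x": 4,"y": -24,"z": -244,"rx": -15,"ry": 0,"rz": 0,"fingers": -1},
    {"x": 4,"y": -28,"z": -293,"rx": -17,"ry": 0,"rz": 0,"fingers": -1},
    {"x": 4,"y": -32,"z": -335,"rx": -19,"ry": 0,"rz": 0,"fingers": -1},
    {"x": 4,"y": -34,"z": -352,"rx": -19.4,"ry": 0,"rz": 0,"fingers": -1}
  ]
}}

```text
time: 1.7
tcp_pos: [0.5417, 0.0217, 0.4009]
tool_rot: [[0.001, 0.996, -0.084], [0.003, -0.084, -0.996], [-1.0, 0.001, -0.003]]
force: [1.1, 0.7, -0.5]
finger_gap: 0.0853
```

```bash
cat > look.py <<'E'
from rig import r
from h import *
import sys
n=sys.argv[1];s=r.read_state();m=r.camera_model('wrist');p,d=r.camera('wrist')
cv2.imwrite(f'pics/{n}.png',p);np.save(n+'.npy',d);np.savez(n+'m.npz',**m)
print(s['time'],s['tcp_pos'].round(4),s['tool_rot'].round(4).tolist(),s['force'].round(2),s['finger_gap'].round(4))
E
python3 look.py w1
```

```text
Traceback (most recent call last):
  File "look.py", line 6, in <module>
    print(s['time'],s['tcp_pos'].round(4),s['tool_rot'].round(4).tolist(),s['force'].round(2),s['finger_gap'].round(4))
                                                                                              ^^^^^^^^^^^^^^^^^^^^^
AttributeError: 'float' object has no attribute 'round'
```

View pics/w1.png

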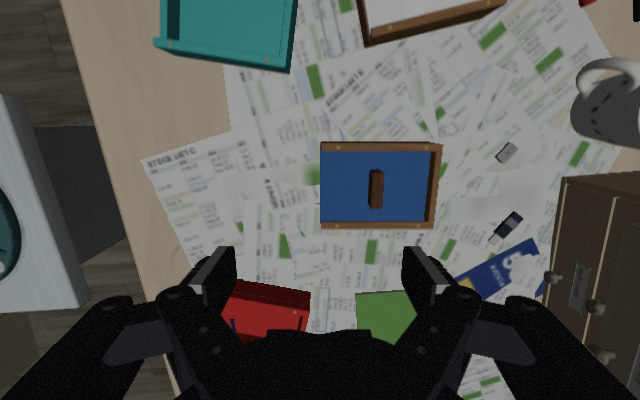

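The wrist view shows the blue lid (374,185) with its bar (376,188) in the brown box. The pad is at (385,318), and the red tray is left of it.

```bash
sed -i "s/s\['finger_gap'\].round(4)/round(s['finger_gap'],4)/" look.py; cat > meas.py <<'E'
from h import *
p=cv2.imread('pics/w1.png');d=np.load('w1.npy');m=dict(np.load('w1m.npz'))
W=cloud(d,m);ok=d>0
hsv=cv2.cvtColor(p,cv2.COLOR_BGR2HSV)
def box(x0,y0,x1,y1):
    k=np.zeros(d.shape,bool);k[y0:y1,x0:x1]=True;return k&ok
k=box(310,130,450,240)
B=k&(W[...,2]>.025)&(W[...,2]<.08);print('box',rect(W[B][:,:2]),W[B][:,:2].mean(0))
ys,xs=np.where(k&(cv2.inRange(hsv,(100,100,40),(125,255,255))>0)&(W[...,2]>.03))
print('lid d',rect(W[ys,xs][:,:2]),np.median(W[ys,xs,2]),'ray',rect(ray(np.c_[xs,ys],m,.042)[:,:2]))
B=box(362,162,392,216)&(W[...,2]>.056);ys,xs=np.where(B);print('bar',len(ys),np.median(W[B][:,2]),rect(W[B][:,:2]),'ray',rect(ray(np.c_[xs,ys],m,.064)[:,:2]))
dk=box(362,162,392,216)&(cv2.inRange(hsv,(0,0,0),(30,255,255))>0);ys,xs=np.where(dk);print('bar col',rect(ray(np.c_[xs,ys],m,.064)[:,:2]))
big=cv2.resize(p[130:240,300:460],None,fx=5,fy=5,interpolation=cv2.INTER_CUBIC)
def cor(c,l,w,yaw,z):
    R=Ro.from_euler('z',yaw,degrees=True).as_matrix()[:2,:2];return np.c_[(np.array([[-1,-1],[1,-1],[1,1],[-1,1]])*[l/2,w/2])@R.T+c,np.full(4,z)]
import sys
cx,cy,yw=map(float,sys.argv[1:4])
for l,w,z,o,col in [(.14,.104,.0485,0,(0,255,255)),(.014,.044,.064,0,(0,255,0))]:
    q=(proj(cor(np.array([cx,cy])+[o,0],l,w,yw,z),m)-[300,130]+.5)*5-.5
    cv2.polylines(big,[q.astype(np.int32)],True,col,1)
cv2.imwrite('pics/ov_w1.png',big)
for nm,c in dict(usb=(510,224),sharp=(506,152)).items(): print(nm,W[c[1],c[0]])
E
python3 meas.py .6105 .007 -4.6
```

```text
box (array([613.4,   7.5]), array([104.5, 140.5]), 85.28) [0.61373767 0.00968505]
lid d (array([609.7,   9.6]), array([ 89.9, 132.6]), 85.28) 0.04231513871771547 ray (array([607.9,   9.6]), array([ 90. , 129.2]), 85.22)
bar 495 0.06385777462595932 (array([607.3,   8.5]), array([43.4, 14.4]), 85.43) ray (array([606.4,   9.6]), array([44.2, 14.8]), 85.29)
bar col (array([605.7,  10.9]), array([41.8, 15.6]), 85.16)
usb [ 0.80135981 -0.06903103  0.0087615 ]
sharp [0.7830654  0.03238051 0.01285006]
```

View pics/ov_w1.png

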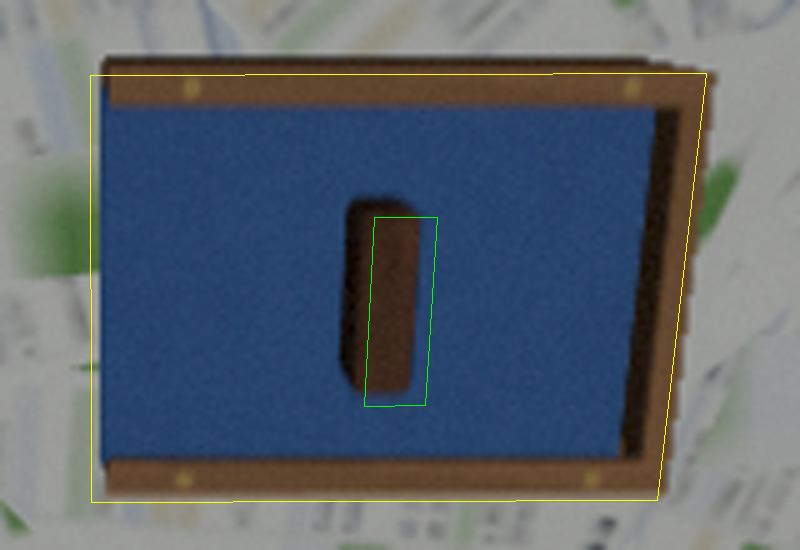

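```bash
cat > to.py <<'E'
from rig import r
from h import *
import sys
a=list(map(float,sys.argv[1:5]))
s=r.read_state();print(s['time'],s['tcp_pos'].round(4),s['force'].round(1),round(s['finger_gap'],4),delta(s['tcp_pos'],s['tool_rot'],a[:3],Rdown(a[3])))
E
python3 to.py .6065 .0095 .218 -4.75
```

```text
1.75 [0.542  0.0226 0.4009] [0.8 1.6 0.6] 0.0855 (array([182.9,  65.1,   8.4]), array([-0.01, -0.22, -0.08]))
```

Emit:
{"op": "apply_moves", "data": {
  "motion": [
    {"x": 25,"y": 16,"z": 2,"rx": 0,"ry": -0.1,"rz": 0,"fingers": 0},
    {"x": 60,"y": 33,"z": 4,"rx": 0,"ry": -0.2,"rz": 0,"fingers": 0},
    {"x": 95,"y": 50,"z": 6,"rx": 0,"ry": -0.2,"rz": 0,"fingers": 0},
    {"x": 125,"y": 65,"z": 8,"rx": 0,"ry": -0.2,"rz": 0,"fingers": 0},
    {"x": 145,"y": 65,"z": 8.4,"rx": 0,"ry": -0.2,"rz": 0,"fingers": 0},
    {"x": 150,"y": 65,"z": 8.4,"rx": 0,"ry": -0.2,"rz": 0,"fingers": 0},
    {"x": 150,"y": 65,"z": 8.4,"rx": 0,"ry": -0.2,"rz": 0,"fingers": 0}
  ]
}}

```text
time: 2.45
tcp_pos: [0.6039, 0.001, 0.2498]
tool_rot: [[-0.003, 0.996, -0.093], [-0.005, -0.093, -0.996], [-1.0, -0.003, 0.005]]
force: [0.9, -0.0, -0.3]
finger_gap: 0.0424
```

```bash
python3 to.py .6065 .0095 .218 -4.75; python3 look.py w2
```

```text
2.45 [0.6039 0.001  0.2498] [ 0.9 -0.  -0.3] 0.0424 (array([31.8,  1.9, -8.9]), array([-0.57,  0.28,  0.17]))
2.45 [0.6039 0.001  0.2498] [[-0.0033, 0.9957, -0.0927], [-0.0046, -0.0928, -0.9957], [-1.0, -0.0029, 0.0049]] [ 0.95 -0.01 -0.25] 0.0424
```

View pics/w2.png

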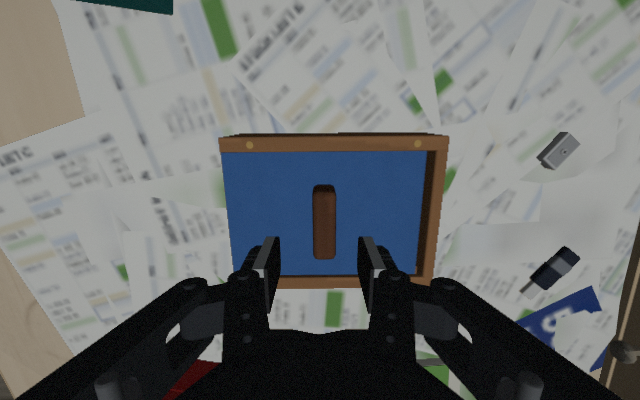

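Fingers are half open at (265,265) and (372,265), with the bar at (324,222) between them. The TCP came out about 8 mm short in y, so I'll re-measure the bar from this view.

```bash
cat > m2.py <<'E'
from h import *
d=np.load('w2.npy');m=dict(np.load('w2m.npz'));W=cloud(d,m)
def box(x0,y0,x1,y1):
    k=np.zeros(d.shape,bool);k[y0:y1,x0:x1]=True;return k&(d>0)
B=box(305,175,345,268)&(W[...,2]>.056)&(W[...,2]<.08);ys,xs=np.where(B)
print('bar',len(ys),np.median(W[B][:,2]),rect(W[B][:,:2]),rect(ray(np.c_[xs,ys],m,.064)[:,:2]))
B=box(210,125,455,235)&(W[...,2]>.025)&(W[...,2]<.06);print('box(upper part)',rect(W[B][:,:2]))
E
python3 m2.py; python3 to.py .6065 .0095 .218 -4.75
```

```text
bar 1610 0.06393772619634017 (array([607.3,   8.7]), array([43.2, 14. ]), 85.56) (array([607.3,  10. ]), array([44.4, 13.7]), 85.65)
box(upper part) (array([614.2,  24.7]), array([ 70.2, 141.4]), 85.1)
2.5 [0.6044 0.0014 0.2509] [-0.4 -0.7  0.9] 0.043 (array([32.9,  1.4, -8.4]), array([-0.54,  0.24,  0.04]))
```

Emit:
{"op": "apply_moves", "data": {
  "motion": [
    {"x": 8,"y": 1,"z": -4,"rx": -0.3,"ry": 0.1,"rz": 0,"fingers": 0},
    {"x": 15,"y": 2,"z": -8,"rx": -0.6,"ry": 0.2,"rz": 0,"fingers": 0},
    {"x": 20,"y": 2,"z": -8,"rx": -0.6,"ry": 0.2,"rz": 0,"fingers": 0},
    {"x": 20,"y": 2,"z": -8,"rx": -0.6,"ry": 0.2,"rz": 0,"fingers": 0},
    {"x": 20,"y": 2,"z": -8,"rx": -0.6,"ry": 0.2,"rz": 0,"fingers": 0}
  ]
}}

```text
time: 3.0
tcp_pos: [0.6074, 0.0101, 0.2306]
tool_rot: [[-0.0, 0.997, -0.08], [-0.0, -0.08, -0.997], [-1.0, -0.0, 0.0]]
force: [0.1, 0.6, 0.6]
finger_gap: 0.043
```

```bash
python3 to.py .607 .009 .218 -4.7
```

```text
3.0 [0.6074 0.0101 0.2306] [0.1 0.6 0.6] 0.043 (array([12.6, -0.3,  1.1]), array([0.08, 0.01, 0.02]))
```

Emit:
{"op": "apply_moves", "data": {
  "motion": [
    {"x": 6,"y": 0,"z": 1,"rx": 0,"ry": 0,"rz": 0,"fingers": 0},
    {"x": 12,"y": 0,"z": 1,"rx": 0,"ry": 0,"rz": 0,"fingers": 0},
    {"x": 12,"y": 0,"z": 1,"rx": 0,"ry": 0,"rz": 0,"fingers": 0.4},
    {"x": 12,"y": 0,"z": 1,"rx": 0,"ry": 0,"rz": 0,"fingers": 1},
    {"x": 12,"y": 0,"z": 1,"rx": 0,"ry": 0,"rz": 0,"fingers": 1},
    {"x": 12,"y": 0,"z": 1,"rx": 0,"ry": 0,"rz": 0,"fingers": 1},
    {"x": 12,"y": 0,"z": 1,"rx": 0,"ry": 0,"rz": 0,"fingers": 1}
  ],
  "grip_force": 40
}}

```text
time: 3.7
tcp_pos: [0.6074, 0.0091, 0.2187]
tool_rot: [[-0.0, 0.997, -0.081], [-0.0, -0.081, -0.997], [-1.0, -0.0, 0.0]]
force: [0.9, 0.1, -0.7]
finger_gap: 0.0132
```

```bash
python3 to.py .607 .009 .218 -4.7
```

```text
3.7 [0.6074 0.0091 0.2187] [ 0.9  0.1 -0.7] 0.0132 (array([ 0.7, -0.4,  0.1]), array([0.07, 0.  , 0.  ]))
```

Emit:
{"op": "apply_moves", "data": {
  "motion": [
    {"x": -0.8,"y": 0,"z": 0,"rx": 0,"ry": 0,"rz": 0,"fingers": 1},
    {"x": -0.8,"y": -6,"z": 0,"rx": 0,"ry": 0,"rz": 0,"fingers": 1},
    {"x": -0.8,"y": -14,"z": 0,"rx": 0,"ry": 0,"rz": 0,"fingers": 1},
    {"x": -0.8,"y": -22,"z": 0,"rx": 0,"ry": 0,"rz": 0,"fingers": 1},
    {"x": -0.8,"y": -30,"z": 0,"rx": 0,"ry": 0,"rz": 0,"fingers": 1}
  ]
}}

```text
time: 4.2
tcp_pos: [0.5764, 0.0116, 0.2194]
tool_rot: [[-0.001, 0.997, -0.08], [-0.0, -0.08, -0.997], [-1.0, -0.001, 0.0]]
force: [-0.3, -0.2, -1.1]
finger_gap: 0.0133
```

Emit:
{"op": "apply_moves", "data": {
  "motion": [
    {"x": 0,"y": -10,"z": 0,"rx": 0,"ry": 0,"rz": 0,"fingers": 1},
    {"x": 0,"y": -25,"z": 0,"rx": 0,"ry": 0,"rz": 0,"fingers": 1},
    {"x": 0,"y": -40,"z": 0,"rx": 0,"ry": 0,"rz": 0,"fingers": 1},
    {"x": 0,"y": -55,"z": 0,"rx": 0,"ry": 0,"rz": 0,"fingers": 1},
    {"x": 0,"y": -70,"z": 0,"rx": 0,"ry": 0,"rz": 0,"fingers": 1},
    {"x": 0,"y": -85,"z": 0,"rx": 0,"ry": 0,"rz": 0,"fingers": 1},
    {"x": 0,"y": -95,"z": 0,"rx": 0,"ry": 0,"rz": 0,"fingers": 1},
    {"x": 0,"y": -95,"z": 0,"rx": 0,"ry": 0,"rz": 0,"fingers": 1}
  ]
}}

```text
time: 5.0
tcp_pos: [0.4809, 0.0192, 0.2195]
tool_rot: [[-0.003, 0.997, -0.08], [-0.001, -0.08, -0.997], [-1.0, -0.003, 0.001]]
force: [0.5, 0.4, -1.5]
finger_gap: 0.013
```

```bash
python3 to.py .459 .021 .183 -4.7; python3 look.py w3
```

```text
5.0 [0.4809 0.0192 0.2195] [ 0.5  0.4 -1.5] 0.013 (array([ 36.5, -21.9,  -0. ]), array([0.13, 0.05, 0.14]))
5.0 [0.4809 0.0192 0.2195] [[-0.0026, 0.9968, -0.0797], [-0.0006, -0.0798, -0.9968], [-1.0, -0.0025, 0.0008]] [ 0.47  0.39 -1.5 ] 0.013
```

View pics/w3.png

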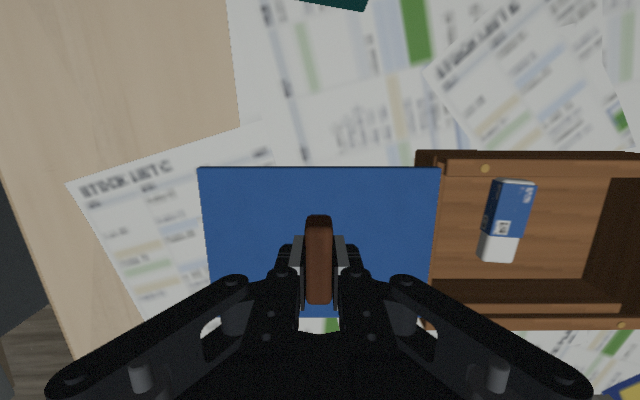

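Lid held level and clear at (320,240). The eraser is visible in the box at (507,220). I'll slide on, lower the lid, and measure the eraser meanwhile.

Emit:
{"op": "apply_moves", "data": {
  "motion": [
    {"x": 0,"y": -10,"z": 0,"rx": 0,"ry": 0,"rz": 0,"fingers": 1},
    {"x": 0,"y": -22,"z": 0,"rx": 0,"ry": 0,"rz": 0,"fingers": 1},
    {"x": 4,"y": -22,"z": 0,"rx": 0,"ry": 0.1,"rz": 0.1,"fingers": 1},
    {"x": 16,"y": -22,"z": 0,"rx": 0,"ry": 0.1,"rz": 0.1,"fingers": 1},
    {"x": 26,"y": -22,"z": 0,"rx": 0,"ry": 0.1,"rz": 0.1,"fingers": 1},
    {"x": 32,"y": -22,"z": 0,"rx": 0,"ry": 0.1,"rz": 0.1,"fingers": 1},
    {"x": 33,"y": -22,"z": 0,"rx": 0,"ry": 0.1,"rz": 0.1,"fingers": 1}
  ]
}}

```text
time: 5.75
tcp_pos: [0.4608, 0.021, 0.1856]
tool_rot: [[0.0, 0.997, -0.08], [0.001, -0.08, -0.997], [-1.0, 0.0, -0.001]]
force: [-0.2, -1.0, -0.6]
finger_gap: 0.0127
```

```bash
python3 to.py .459 .021 .183 -4.7; python3 - <<'E'
from h import *
p=cv2.imread('pics/w3.png');d=np.load('w3.npy');m=dict(np.load('w3m.npz'));W=cloud(d,m)
k=np.zeros(d.shape,bool);k[165:275,465:555]=True;k&=(W[...,2]>.013)&(W[...,2]<.03);ys,xs=np.where(k)
hsv=cv2.cvtColor(p,cv2.COLOR_BGR2HSV)
print('eraser',np.percentile(W[k][:,2],[5,50,95]),rect(W[k][:,:2]))
n,l,st,c=cv2.connectedComponentsWithStats(k.astype(np.uint8));print(st[1:])
t=W[...,2][k]>.0165;ys,xs=ys[t],xs[t];print('top',rect(W[ys,xs][:,:2]))
for c in [(400,240),(320,190),(230,190),(420,190)]:print(W[c[1],c[0]])
P=W[100:330,415:640].reshape(-1,3);P=P[(P[:,2]>.045)&(P[:,2]<.055)];print('rim',rect(P[:,:2]))
E
```

```text
5.75 [0.4608 0.021  0.1856] [-0.2 -1.  -0.6] 0.0127 (array([ 2.6, -1.8,  0.1]), array([ 0.08, -0.07, -0.02]))
eraser [0.01484055 0.01858289 0.01975354] (array([604.1,  14. ]), array([58.7, 24.7]), 81.51)
[[ 478  178   59   86 3203]
 [ 481  237    1    1    1]]
top (array([604.1,  14. ]), array([58.7, 24.5]), 82.85)
[0.5265071  0.02052972 0.04443687]
[0.4840583  0.05307347 0.0451499 ]
[0.43556904 0.05622504 0.04241361]
[0.53741711 0.04841867 0.04345314]
rim (array([604.4,   8. ]), array([105., 146.]), 85.09)
```

Emit:
{"op": "apply_moves", "data": {
  "motion": [
    {"x": 1.5,"y": 0,"z": 0,"rx": 0,"ry": 0,"rz": 0,"fingers": 1},
    {"x": 2.8,"y": 0,"z": 0,"rx": 0,"ry": 0,"rz": 0,"fingers": 1},
    {"x": 2.8,"y": 0,"z": 0,"rx": 0,"ry": 0,"rz": 0,"fingers": 1}
  ]
}}

```text
time: 6.05
tcp_pos: [0.461, 0.0209, 0.1837]
tool_rot: [[0.002, 0.997, -0.081], [0.002, -0.081, -0.997], [-1.0, 0.002, -0.002]]
force: [0.2, 0.4, -0.8]
finger_gap: 0.0136
```

```bash
python3 to.py .459 .021 .183 -4.7; python3 look.py w4
```

```text
6.05 [0.461  0.0209 0.1837] [ 0.2  0.4 -0.8] 0.0136 (array([ 0.7, -2. ,  0.1]), array([ 0.07, -0.11, -0.12]))
6.05 [0.461  0.0209 0.1837] [[0.0022, 0.9967, -0.0807], [0.0017, -0.0807, -0.9967], [-1.0, 0.002, -0.0018]] [ 0.21  0.43 -0.81] 0.0136
```

Emit:
{"op": "apply_moves", "data": {
  "motion": [
    {"x": 0.8,"y": 0,"z": 0,"rx": 0,"ry": 0,"rz": 0,"fingers": 1},
    {"x": 1.5,"y": 0,"z": 0,"rx": 0,"ry": 0,"rz": 0,"fingers": 1},
    {"x": 1.5,"y": 0,"z": 0,"rx": 0,"ry": 0,"rz": 0,"fingers": 1}
  ]
}}

```text
time: 6.4
tcp_pos: [0.461, 0.0209, 0.1824]
tool_rot: [[0.002, 0.997, -0.081], [0.002, -0.081, -0.997], [-1.0, 0.002, -0.002]]
force: [0.3, -0.6, 2.0]
finger_gap: 0.0131
```

Contact with the desk: force z went from -0.8 to +2 N. Release and rise.

Emit:
{"op": "apply_moves", "data": {
  "motion": [
    {"x": 0,"y": 0,"z": 0,"rx": 0,"ry": 0,"rz": 0,"fingers": 0.5},
    {"x": 0,"y": 0,"z": 0,"rx": 0,"ry": 0,"rz": 0,"fingers": 0},
    {"x": 0,"y": 0,"z": 0,"rx": 0,"ry": 0,"rz": 0,"fingers": 0},
    {"x": -15,"y": 0,"z": 0,"rx": 0,"ry": 0,"rz": 0,"fingers": 0},
    {"x": -50,"y": 0,"z": 0,"rx": 0,"ry": 0,"rz": 0,"fingers": 0},
    {"x": -90,"y": 10,"z": 0,"rx": 0,"ry": 0,"rz": 0,"fingers": 0},
    {"x": -110,"y": 20,"z": 0,"rx": 0,"ry": 0,"rz": 0,"fingers": 0},
    {"x": -110,"y": 20,"z": 0,"rx": 0,"ry": 0,"rz": 0,"fingers": 0}
  ]
}}

```text
time: 7.2
tcp_pos: [0.4829, 0.0191, 0.2951]
tool_rot: [[0.01, 0.997, -0.082], [0.003, -0.082, -0.997], [-1.0, 0.01, -0.004]]
force: [0.0, -0.2, -0.3]
finger_gap: 0.0427
```

```bash
python3 look.py w5; python3 - <<'E'
from h import *
p=cv2.imread('pics/w5.png');d=np.load('w5.npy');m=dict(np.load('w5m.npz'));W=cloud(d,m)
hsv=cv2.cvtColor(p,cv2.COLOR_BGR2HSV)
n,l,st,c=cv2.connectedComponentsWithStats(((W[...,2]>.014)&(W[...,2]<.024)&(d>0)).astype(np.uint8))
for i in range(1,n):
    if st[i,4]>150: k=l==i;print(st[i],np.median(W[k][:,2]),rect(W[k][:,:2]))
k=(cv2.inRange(hsv,(100,100,40),(125,255,255))>0)&(W[...,2]<.012)&(W[...,0]<.56)&(d>0)
print('lid',np.percentile(W[k][:,2],[5,50,95]),rect(W[k][:,:2]))
print('delta eraser view'); 
E
python3 to.py .604 .014 .26 -7.5
```

```text
7.2 [0.4829 0.0191 0.2951] [[0.0103, 0.9966, -0.0819], [0.0028, -0.0819, -0.9966], [-0.9999, 0.01, -0.0036]] [ 0.03 -0.2  -0.3 ] 0.0427
[165   9 181  35 658] 0.01911753136754446 (array([449.2, 163.1]), array([  1.5, 139.7]), 76.54)
[378 143 137 103 400] 0.020916706557690568 (array([576.8,  41.2]), array([147.6,  72.6]), 36.87)
[ 392  158  145   88 1203] 0.019184184937032972 (array([631.8, -23.5]), array([145.5,  68.9]), 29.39)
[ 430  162   36   62 1551] 0.018599014291631077 (array([604.5,  13.9]), array([58.4, 24.1]), 82.32)
lid [0.00515853 0.00627754 0.00739952] (array([460.6,  20.2]), array([ 92.9, 128.7]), 85.23)
delta eraser view
7.25 [0.4814 0.019  0.2934] [0.2 0.1 0.4] 0.0426 (array([ 34.1, 122.4,  -5. ]), array([ 2.82, -0.15, -0.31]))
```

View pics/w5.png

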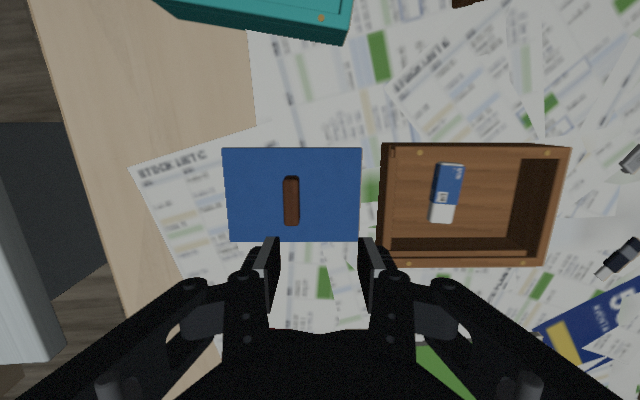

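Lid verified flat on the desk: top at z 6.3 mm, 129 x 93 mm at (0.461,0.020). Eraser at px (448,193) → (0.6045,0.014), top z 18.6 mm, length at 82.3°. Moving over it.

Emit:
{"op": "apply_moves", "data": {
  "motion": [
    {"x": 0,"y": 15,"z": -1,"rx": 1,"ry": 0,"rz": 0,"fingers": 0},
    {"x": 5,"y": 40,"z": -2,"rx": 2,"ry": 0,"rz": -0.1,"fingers": 0},
    {"x": 15,"y": 70,"z": -3,"rx": 3,"ry": -0.1,"rz": -0.2,"fingers": 0},
    {"x": 25,"y": 95,"z": -4,"rx": 3,"ry": -0.1,"rz": -0.3,"fingers": 0},
    {"x": 32,"y": 115,"z": -5,"rx": 3,"ry": -0.1,"rz": -0.3,"fingers": 0},
    {"x": 34,"y": 122,"z": -5,"rx": 3,"ry": -0.1,"rz": -0.3,"fingers": 0},
    {"x": 34,"y": 122,"z": -5,"rx": 3,"ry": -0.1,"rz": -0.3,"fingers": 0},
    {"x": 34,"y": 122,"z": -5,"rx": 3,"ry": -0.1,"rz": -0.3,"fingers": 0}
  ]
}}

```text
time: 8.05
tcp_pos: [0.6011, 0.0145, 0.2576]
tool_rot: [[-0.007, 0.991, -0.132], [-0.0, -0.132, -0.991], [-1.0, -0.007, 0.001]]
force: [-0.3, 0.6, -0.8]
finger_gap: 0.0426
```

```bash
python3 to.py .6045 .014 .182 -7.7
```

```text
8.05 [0.6011 0.0145 0.2576] [-0.3  0.6 -0.8] 0.0426 (array([75.6,  3.9, -0. ]), array([0.1 , 0.05, 0.38]))
```

Emit:
{"op": "apply_moves", "data": {
  "motion": [
    {"x": 10,"y": 2,"z": 0,"rx": 0.1,"ry": 0,"rz": 0.2,"fingers": 0},
    {"x": 28,"y": 3.5,"z": 0,"rx": 0.1,"ry": 0,"rz": 0.4,"fingers": 0},
    {"x": 45,"y": 3.5,"z": 0,"rx": 0.1,"ry": 0,"rz": 0.4,"fingers": 0},
    {"x": 55,"y": 3.5,"z": 0,"rx": 0.1,"ry": 0,"rz": 0.4,"fingers": 0},
    {"x": 55,"y": 3.5,"z": 0,"rx": 0.1,"ry": 0,"rz": 0.4,"fingers": 0},
    {"x": 55,"y": 3.5,"z": 0,"rx": 0.1,"ry": 0,"rz": 0.4,"fingers": 0}
  ]
}}

```text
time: 8.65
tcp_pos: [0.6058, 0.014, 0.2035]
tool_rot: [[0.003, 0.991, -0.134], [-0.001, -0.134, -0.991], [-1.0, 0.003, 0.0]]
force: [0.2, 0.4, -0.7]
finger_gap: 0.0428
```

```bash
python3 to.py .6045 .014 .182 -7.7; python3 look.py w6
```

```text
8.65 [0.6058 0.014  0.2035] [ 0.2  0.4 -0.7] 0.0428 (array([21.5, -1.3,  0.2]), array([-0.01,  0.01, -0.18]))
8.65 [0.6058 0.014  0.2035] [[0.0031, 0.9909, -0.1342], [-0.0006, -0.1342, -0.9909], [-1.0, 0.0032, 0.0001]] [ 0.19  0.4  -0.74] 0.0428
```

View pics/w6.png

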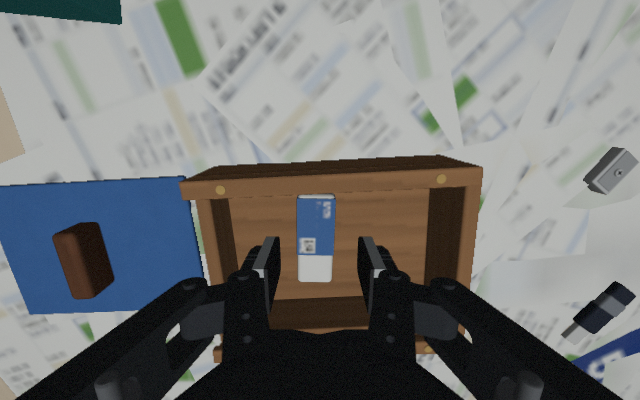

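The eraser (316,238) lies squarely between the fingers, and the walls are clear. Descend and close.

Emit:
{"op": "apply_moves", "data": {
  "motion": [
    {"x": 8,"y": -1,"z": 0,"rx": 0,"ry": 0,"rz": -0.1,"fingers": 0},
    {"x": 17,"y": -1,"z": 0,"rx": 0,"ry": 0,"rz": -0.2,"fingers": 0},
    {"x": 21,"y": -1,"z": 0,"rx": 0,"ry": 0,"rz": -0.2,"fingers": 0},
    {"x": 21,"y": -1,"z": 0,"rx": 0,"ry": 0,"rz": -0.2,"fingers": 0.3},
    {"x": 21,"y": -1,"z": 0,"rx": 0,"ry": 0,"rz": -0.2,"fingers": 1},
    {"x": 21,"y": -1,"z": 0,"rx": 0,"ry": 0,"rz": -0.2,"fingers": 1},
    {"x": 21,"y": -1,"z": 0,"rx": 0,"ry": 0,"rz": -0.2,"fingers": 1},
    {"x": 21,"y": -1,"z": 0,"rx": 0,"ry": 0,"rz": -0.2,"fingers": 1}
  ],
  "grip_force": 25
}}

```text
time: 9.5
tcp_pos: [0.6051, 0.014, 0.1826]
tool_rot: [[0.0, 0.991, -0.135], [-0.0, -0.135, -0.991], [-1.0, 0.0, -0.0]]
force: [0.7, -0.2, -0.1]
finger_gap: 0.0212
```

Emit:
{"op": "apply_moves", "data": {
  "motion": [
    {"x": -8,"y": 0,"z": 0,"rx": 0,"ry": 0,"rz": 0,"fingers": 1},
    {"x": -25,"y": 0,"z": 0,"rx": 0,"ry": 0,"rz": 0,"fingers": 1},
    {"x": -50,"y": 0,"z": 0,"rx": 0,"ry": 0,"rz": 0,"fingers": 1},
    {"x": -75,"y": 0,"z": 0,"rx": 0,"ry": 0,"rz": 0,"fingers": 1},
    {"x": -90,"y": 2,"z": 5,"rx": 0,"ry": 0,"rz": 0,"fingers": 1},
    {"x": -90,"y": 10,"z": 30,"rx": 0,"ry": 0,"rz": 0,"fingers": 1},
    {"x": -90,"y": 20,"z": 60,"rx": 0,"ry": 0,"rz": 0,"fingers": 1},
    {"x": -90,"y": 30,"z": 90,"rx": 0,"ry": 0,"rz": 0,"fingers": 1}
  ]
}}

```text
time: 10.3
tcp_pos: [0.6227, -0.0804, 0.273]
tool_rot: [[0.0, 0.991, -0.134], [-0.0, -0.134, -0.991], [-1.0, 0.0, 0.0]]
force: [0.1, -0.3, 0.3]
finger_gap: 0.0211
```

Emit:
{"op": "apply_moves", "data": {
  "motion": [
    {"x": 0,"y": 10,"z": 30,"rx": 0,"ry": 0,"rz": 0,"fingers": 1},
    {"x": 0,"y": 20,"z": 60,"rx": 0,"ry": 0,"rz": 0,"fingers": 1},
    {"x": 0,"y": 30,"z": 90,"rx": 0,"ry": 0,"rz": 0,"fingers": 1},
    {"x": 0,"y": 38,"z": 115,"rx": 0,"ry": 0,"rz": 0,"fingers": 1},
    {"x": 0,"y": 42,"z": 128,"rx": 0,"ry": 0,"rz": 0,"fingers": 1},
    {"x": 0,"y": 42,"z": 131,"rx": 0,"ry": 0,"rz": 0,"fingers": 1},
    {"x": 0,"y": 42,"z": 131,"rx": 0,"ry": 0,"rz": 0,"fingers": 1},
    {"x": 0,"y": 42,"z": 131,"rx": 0,"ry": 0,"rz": 0,"fingers": 1}
  ]
}}

```text
time: 11.1
tcp_pos: [0.6466, -0.2124, 0.2724]
tool_rot: [[-0.0, 0.991, -0.132], [0.002, -0.132, -0.991], [-1.0, -0.001, -0.002]]
force: [0.0, -0.3, -0.1]
finger_gap: 0.021
```

```bash
python3 to.py .646 -.215 .187 -7.7; python3 look.py w7
python3 - <<'E'
from h import *
p=cv2.imread('pics/w7.png');d=np.load('w7.npy');m=dict(np.load('w7m.npz'));W=cloud(d,m)
hsv=cv2.cvtColor(p,cv2.COLOR_BGR2HSV)
k=cv2.inRange(hsv,(30,80,40),(65,255,255));n,l,st,c=cv2.connectedComponentsWithStats(k)
for i in range(1,n):
    if st[i,4]>1500:
        q=(l==i)&(d>0);print(st[i],np.median(W[q][:,2]),rect(W[q][:,:2]))
E
```

```text
11.1 [ 0.6466 -0.2124  0.2724] [ 0.  -0.3 -0.1] 0.021 (array([85.4, -0.2,  2.8]), array([ 0.12, -0.09,  0.04]))
11.1 [ 0.6466 -0.2124  0.2724] [[-0.0005, 0.9913, -0.1318], [0.0016, -0.1318, -0.9913], [-1.0, -0.0007, -0.0016]] [ 0.04 -0.26 -0.11] 0.021
[  233   131   165   140 13482] 0.010431397163753797 (array([ 646.1, -213.1]), array([111.5, 130.5]), 89.99)
```

View pics/w7.png

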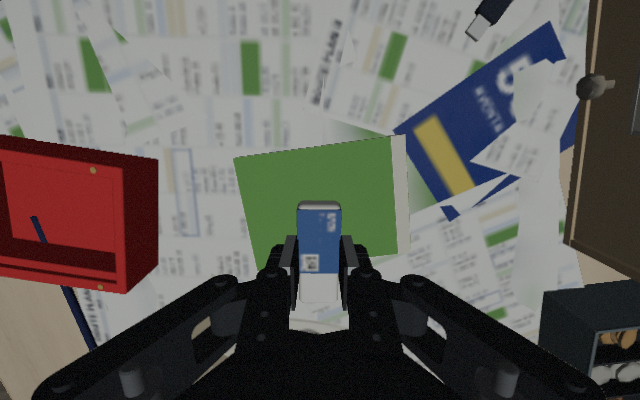

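The eraser is held level above the pad; the pad's green centre measures (0.646,-0.213) and its top z 10.4 mm. Lower.

Emit:
{"op": "apply_moves", "data": {
  "motion": [
    {"x": 15,"y": 0,"z": 1,"rx": 0,"ry": 0,"rz": 0,"fingers": 1},
    {"x": 40,"y": 0,"z": 1,"rx": 0,"ry": 0,"rz": 0,"fingers": 1},
    {"x": 62,"y": 0,"z": 1,"rx": 0,"ry": 0,"rz": 0,"fingers": 1},
    {"x": 76,"y": 0,"z": 1,"rx": 0,"ry": 0,"rz": 0,"fingers": 1},
    {"x": 82,"y": 0,"z": 1,"rx": 0,"ry": 0,"rz": 0,"fingers": 1},
    {"x": 84,"y": 0,"z": 1,"rx": 0,"ry": 0,"rz": 0,"fingers": 1},
    {"x": 84,"y": 0,"z": 1,"rx": 0,"ry": 0,"rz": 0,"fingers": 1}
  ]
}}

```text
time: 11.85
tcp_pos: [0.6469, -0.2155, 0.1886]
tool_rot: [[0.001, 0.991, -0.134], [-0.0, -0.134, -0.991], [-1.0, 0.001, 0.0]]
force: [-0.7, -0.2, 0.4]
finger_gap: 0.0209
```

Emit:
{"op": "apply_moves", "data": {
  "motion": [
    {"x": 1,"y": 0,"z": 0,"rx": 0,"ry": 0,"rz": 0,"fingers": 1},
    {"x": 1.8,"y": 0,"z": 0,"rx": 0,"ry": 0,"rz": 0,"fingers": 1},
    {"x": 1.8,"y": 0,"z": 0,"rx": 0,"ry": 0,"rz": 0,"fingers": 1}
  ]
}}

```text
time: 12.15
tcp_pos: [0.6467, -0.2157, 0.1871]
tool_rot: [[0.001, 0.991, -0.135], [-0.0, -0.135, -0.991], [-1.0, 0.001, 0.0]]
force: [-0.1, 0.3, -0.5]
finger_gap: 0.0215
```

Emit:
{"op": "apply_moves", "data": {
  "motion": [
    {"x": 0.7,"y": 0,"z": 0,"rx": 0,"ry": 0,"rz": 0,"fingers": 1},
    {"x": 1,"y": 0,"z": 0,"rx": 0,"ry": 0,"rz": 0,"fingers": 1},
    {"x": 1,"y": 0,"z": 0,"rx": 0,"ry": 0,"rz": 0,"fingers": 1}
  ]
}}

```text
time: 12.45
tcp_pos: [0.6468, -0.2157, 0.1867]
tool_rot: [[0.0, 0.991, -0.135], [-0.001, -0.135, -0.991], [-1.0, 0.001, 0.001]]
force: [-1.3, 0.7, 4.6]
finger_gap: 0.0211
```

Contact at 4.6 N. Release, and rise straight up.

Emit:
{"op": "apply_moves", "data": {
  "motion": [
    {"x": -0.5,"y": 0,"z": 0,"rx": 0,"ry": 0,"rz": 0,"fingers": 0.4},
    {"x": -0.5,"y": 0,"z": 0,"rx": 0,"ry": 0,"rz": 0,"fingers": 0},
    {"x": -0.5,"y": 0,"z": 0,"rx": 0,"ry": 0,"rz": 0,"fingers": 0},
    {"x": -10,"y": 0,"z": 0,"rx": 0,"ry": 0,"rz": 0,"fingers": 0},
    {"x": -40,"y": 0,"z": 0,"rx": 0,"ry": 0,"rz": 0,"fingers": 0},
    {"x": -80,"y": 0,"z": 0,"rx": 0,"ry": 0,"rz": 0,"fingers": 0},
    {"x": -120,"y": 0,"z": -10,"rx": 0,"ry": 0,"rz": 0,"fingers": 0},
    {"x": -130,"y": 0,"z": -20,"rx": 0,"ry": 0,"rz": 0,"fingers": 0}
  ]
}}

```text
time: 13.25
tcp_pos: [0.651, -0.1962, 0.3213]
tool_rot: [[0.009, 0.991, -0.136], [-0.002, -0.136, -0.991], [-1.0, 0.009, 0.001]]
force: [0.2, -0.4, 0.7]
finger_gap: 0.0425
```

Emit:
{"op": "apply_moves", "data": {
  "motion": [
    {"x": -10,"y": -30,"z": -20,"rx": 0,"ry": 0,"rz": 0,"fingers": 0},
    {"x": -20,"y": -70,"z": -40,"rx": 0,"ry": 0,"rz": 0,"fingers": 0},
    {"x": -20,"y": -100,"z": -50,"rx": 0,"ry": 0,"rz": 0,"fingers": 0},
    {"x": -20,"y": -110,"z": -50,"rx": 0,"ry": 0,"rz": 0,"fingers": 0},
    {"x": -20,"y": -110,"z": -50,"rx": 0,"ry": 0,"rz": 0,"fingers": 0}
  ]
}}

```text
time: 13.75
tcp_pos: [0.5455, -0.1312, 0.3356]
tool_rot: [[-0.002, 0.991, -0.134], [-0.001, -0.134, -0.991], [-1.0, -0.002, 0.001]]
force: [0.4, -0.3, -0.0]
finger_gap: 0.0424
```

```bash
python3 look.py w8
python3 - <<'E'
from h import *
from rig import r
p=cv2.imread('pics/w8.png');d=np.load('w8.npy');m=dict(np.load('w8m.npz'));W=cloud(d,m)
k=((W[...,2]>.0165)&(W[...,2]<.03)&(d>0)&(abs(W[...,0]-.65)<.07)&(abs(W[...,1]+.215)<.06));n,l,st,c=cv2.connectedComponentsWithStats(k.astype(np.uint8))
for i in range(1,n):
    if st[i,4]>100: q=l==i;print(st[i],np.percentile(W[q][:,2],[5,50,95]),rect(W[q][:,:2]))
p,d=r.camera('scene');cv2.imwrite('pics/scene1.png',p)
E
```

```text
13.75 [ 0.5455 -0.1312  0.3356] [[-0.0018, 0.991, -0.1336], [-0.0005, -0.1336, -0.991], [-1.0, -0.0017, 0.0007]] [ 0.36 -0.3  -0.03] 0.0424
[ 406  224   28   49 1054] [0.01891433 0.0232775  0.02448941] (array([ 647.1, -215.1]), array([57.5, 23.3]), 81.88)
```

View pics/w8.png

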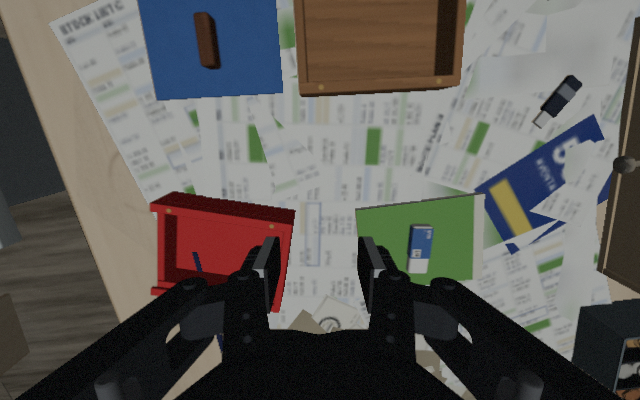

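View pics/scene1.png

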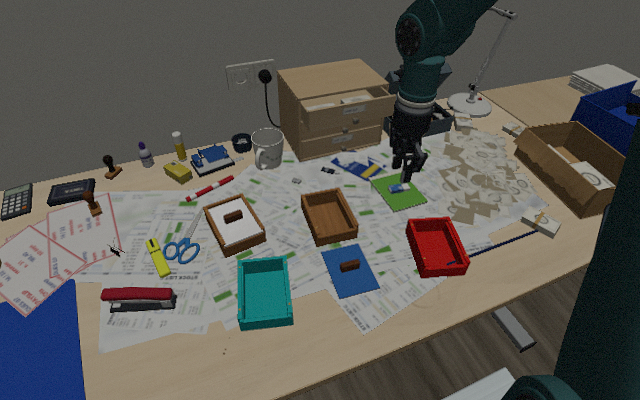

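The wrist view shows the eraser flat on the pad at (421,248), top z 23 mm against an expected 22 mm. The scene view shows the lid flat with its handle up at (350,268), the blue box empty, the white box shut, and the usb and sharpener in place. The arm is clear of everything.

```bash
python3 -c "
from rig import r
print(r.hand_in())"
```

```text
the job is handed in; nothing more can be done
None
```

The job is done and was handed in at about 14 s of the 51 s allowed. I slid the blue lid straight out, set it flat on the desk with its handle up, then moved the eraser from that box to the green pad.

**Lid:** it measures about 129 x 93 mm centred at (0.461, 0.020), with its top 6 mm above the desk, so it lies flat. It sits in front of the box with about 17 mm between them.

**Eraser:** its centre is at (0.647, -0.215), within 3 mm of the centre of the pad's green area. Its top is at 23 mm, against 22 mm expected for lying flat on the pad.

**Other things:** the last pictures show the white lid still shut and the USB stick and sharpener where they were. I checked those by eye only, not by measurement. The gripper was open and about 15 cm above the desk at the end.

**Disagreements:**
- **Arm position:** while moving, the arm's measured position was up to about 8 mm off the command. I corrected this from measured readings before each grasp.
- **Camera heights:** they agreed with the known sizes to 1–2 mm.
- **Forces:** the highest wrist force I read was about 5 N, when the eraser touched the pad.

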